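# Pop a specimen block out of the ejector dock and stop it with the other finger

## Robot

A 6-joint arm with a two-finger parallel gripper is mounted at the origin on a cart in front of the work surface, level with it; the furniture and walls round the work are solid. World frame = base frame: x ahead of the robot, y to its left, z up, the work surface at z = 0. Lengths are in m, angles in rad, forces in N, time in s.
With the tool pointing down it reaches from about 0.325 to 0.9 m from the base axis. Payload 6.1 kg.
Tool frame: the origin (TCP) lies midway between the tips of the shut fingers; the grasp point (between the pads) lies 19 mm behind it; z points along the fingers, y is the line along which they close (so a half turn about z gives the same grasp; the last joint's range is limited). The gripper opens to 85 mm and grips with 20 to 120 N. Pads are 22 mm wide; open, the fingers measure 114 mm over their backs; the gripper's body (76 mm by 85 mm) begins 54 mm behind the grasp point. The pads swing forward as they close: fully open they stand 13 mm farther back than shut.
Start: joints at [-0.126, 0.22, 1.526, -0, 1.395, -0.126], TCP at [0.625, -0, 0.231] pointing down, gripper open.
Joint ranges: [-2.98, 2.98], [-0.91, 2.08], [0.09, 2.57], [-1.24, 4.39], [0.2, 2.65], [-2.68, 2.68]. Speed limits (rad/s): [2.57, 2.57, 3.01, 3.14, 3.14, 3.14].

## Interface

Orientations are given as [roll, pitch, yaw] about the fixed x, y, z axes, in that order (R = Rz(yaw) Ry(pitch) Rx(roll)).
In Python, from station import bot gives the robot as it stands. The module is installed in compiled form; this text tells all that it offers.
- The arm moves only by the shell command python3 -m pendant 'ROWS'. ROWS is JSON, a list of rows, each a list of 7 numbers: the turn, a rotation vector about the tool's x, y, z in rad, then the shift along the tool's x, y, z in m, then the gripper command: -1 is fully open, 1 is shut, values between are in proportion. In form: [[wx, wy, wz, x, y, z, claw], ...]. A call has 1 to 12 rows; each row shifts and turns the commanded pose from where the row before left it, along the tool's axes as they then stand; what a row does not reach is not made up. A row lasts 1/8 s, in which the tool goes at most 62.5 mm and 10.7 degrees, less where a joint would pass 70% of its speed; a pose out of reach is approached as far as the arm can. A call with a gripper value outside its range is refused whole. The fingers move at their own pace and stop on an object; the grip force is fixed at half the most. Time passes only in rows, so rows that do not move let the fingers close. It gives the time, the measured TCP pose, the force, the opening and the grip force at its end, in the units of the state.
- bot.get_obs(): the state, without advancing time (a new reading comes with each control period).
- bot.read_camera(name): name is "scene" or "side" or "wrist"; returns a dict with "color" (420x560x3 uint8, blue, green, red), "fx", "fy", "cx", "cy" (pixels), "world_to_cam" (4x4, takes a point from world to camera coordinates). Camera axes: x right, y down, z forward; pixel columns grow to the right and rows downward; lengths in m; the calibration is good to about 2 mm. The wrist camera is an equidistant fisheye: a pixel r from the principal point sees the ray r / f radians off the axis. A picture is of the moment at which its call begins. There is no depth.
- bot.close_job(): hands the job in; it is judged then, once.
The state is a dict: "time_s": time; "joint_positions": joint angles; "dq": joint speeds; "tau": joint torques, N m; "tcp_pos": TCP position; "tool_rot": TCP orientation; "contact_force": force on the tool from outside, world axes, zero at the start; "torque": the same for the moment, N m; "finger_gap": opening from 0.0 (shut) to 1.0 (fully open); "finger_force": force on a finger pad.
Only numpy, scipy, OpenCV 4.12 (cv2) and the standard library are available. Lean on these libraries where they do the work, as an engineer would, in place of code of your own. Each camera call takes 0.05 s, during which the arm holds its last target. There are 200 camera calls.

## Task

Press down the key of the dock bay that holds the tall clear specimen block, with one finger, while the other finger of the same hand waits over that bay's slideway beside the key, so that the block, when the spring throws it out, runs against that finger and is stopped before it slides off the open end. Finish while holding: the key still held down and the block out of its bay, standing still on the slideway against the finger. Never grip or lift the block, leave the low grey spacer in the other bay, and do not disturb the other things on the bench.

Things in the scene. Friction and masses are not known exactly. Their poses are not given: they have to be found in the camera images.
- ejector_dock: Fixed grey twin-bay dock, 228x230 mm. Origin on the bench midway between its keys; z up, x from the open end to the spring housing (48 mm high, x 117-197 mm), y to its left. Two slippery slideways along x at y = +28 (left) and -28 mm (right), tops 22 mm above the bench, open end at x = -30 mm; rails 4 mm high, 33 mm apart. In each bay a gate at x = 46-50 mm, 6 mm high, holds the block.
- key_left_top (a point): Centre of the top face of the left key, a black cap 26 mm along dock x, 30 mm along y, at dock x = 0, y = +90 mm: 62 mm to the side of its slideway's centre line. Top 39 mm above the bench at rest; fully down 29 mm, which is 7 mm above the slideway and 3 mm above the rails, so a second finger at the same height clears them and meets the block. Moves with the key.
- key_right_top (a point): The same for the right key, at x = 0, y = -90 mm of the dock, beside the right slideway.
- key_left (a joint): Travel of the left key, m: 0 up, 0.010 fully down. Springs back if let go; 3 N at the top, 6 N at the bottom, up to 2 N more as the gate rubs on the block. It lowers the left gate; at about 6 mm the gate is clear and the spring throws the block out. If let go, the gate rises again under the stopped block, so keep it down.
- key_right (a joint): Travel of the right key, m, likewise for the right gate.
- catch_left (a point): Point on top of the left slideway, on its centre line at dock x = 0 (fixed). A finger over it stops the left block: the plunger behind the block pushes it toward dock -x for 50 mm, 2.5 N falling to 1 N, up to about 0.5 m/s, and keeps pressing it on the finger; with nothing there it slides on and drops off the open end.
- catch_right (a point): The same point on the right slideway.
- specimen: Clear resin specimen block with an insect, 30x44x20 mm, about 30 g, in one of the two bays (either one), its 44 mm length along the slideway. Origin at the centre of its underside, z up. At the start its centre is 72 mm from the key line (dock x = 72 mm) and its front face is against the gate.
- spacer: Low grey plastic spacer, 30x44x10 mm, half as tall as the block, in the other bay. Origin at the centre of its underside. Not to be ejected.
- loupe_1: folding pocket loupe, 38x30x18 mm, lying on the cover of the spring housing. Bystander.
- vial_black: specimen vial with black cap, 23 mm across, 60 mm tall, standing beside the dock. Bystander.
- vial_blue: specimen vial with blue cap, 23 mm across, 60 mm tall, standing beside the dock. Bystander.
- dropper: dropper bottle with white tip, 33 mm across, 85 mm tall, standing beside the dock. Bystander.
- forceps: steel forceps, 118 mm long, 11 mm high, lying beside the dock. Bystander.
- pen: marker pen, 135 mm long, 16 mm high, lying beside the dock. Bystander.
- tape: roll of tape, 96 mm across, 25 mm high, on the bench to the left. Bystander.
- petri_3: petri dish with lid, 68 mm across, 15 mm high, on the bench to the right. Bystander.
Mind the look-alikes: they are no part of the job. Leave any purple, turquoise or yellow look-alike of the specimen alone.

How it is judged:
On the way, in this order (a step that is already met when the one before it is completed fails the run):
1. the key of the specimen's bay is being pressed (((y of specimen in the frame of ejector_dock above 0 m and value of joint key_left above 0.003 m) or (y of specimen in the frame of ejector_dock below 0 m and value of joint key_right above 0.003 m))).
2. the ejected block is stopped by a finger on the slideway (x of specimen in the frame of ejector_dock between -0.005 and 0.055 m and contact force between the fingers and specimen above 0.3 N and linear speed of specimen below 0.02 m/s), for 0.2 s.
At the end, for the whole second after the job is handed in: Key of the specimen's bay held at least 5 mm down; block out of its bay (centre at dock x 55 to -5 mm), flat on the slideway (height 6 mm, tilt 0.15 rad), slower than 20 mm/s, pressing on a finger with over 0.3 N; spacer within 8 mm of its start (all of step 2 and ((y of specimen in the frame of ejector_dock above 0 m and value of joint key_left above 0.005 m) or (y of specimen in the frame of ejector_dock below 0 m and value of joint key_right above 0.005 m)) and height (world z) of specimen between 0.018 and 0.028 m and angle between specimen's own z axis and vertical below 0.15 rad and distance of spacer from where it was at the start of the episode below 0.008 m); the arm keeps its last pose, push and grip.
It fails at once if the specimen block slid off toward the open end (x of specimen in the frame of ejector_dock below -0.015 m).
It fails at once if the specimen block was lifted or tipped (height (world z) of specimen above 0.032 m or angle between specimen's own z axis and vertical above 0.35 rad).
It fails at once if the specimen block was squeezed or rammed (over 20 N) (contact force between the fingers and specimen above 20 N).
It fails at once if the wrong key was pressed or the spacer moved (distance of spacer from where it was at the start of the episode above 0.012 m or (y of specimen in the frame of ejector_dock above 0 m and value of joint key_right above 0.005 m) or (y of specimen in the frame of ejector_dock below 0 m and value of joint key_left above 0.005 m)).
It fails at once if a bystander was disturbed (distance of any of loupe_1, vial_black, vial_blue, dropper, forceps, pen, tape, petri_3 from where it was at the start of the episode above 0.02 m).
It also fails if it takes over 32 s, if anything falls off the work surface, if the arm or the gripper's body presses on something with over 40 N, if the wrist force passes 120 N, or if a joint passes its speed limit or range.

## Working session

There is one attempt and no reset: what is moved stays moved. The work goes in short steps, Python scripts to look and compute and a shell command to move; the robot and the scene stay as the last step left them, time stands still between calls to the robot, and variables do not carry over. Pictures are saved under pics/ and viewed, at most 10 in all, crops included, and the job is handed in when it is done.

```bash
mkdir -p pics; python3 - <<'E'
from station import bot
import cv2,numpy as np
for n in ["scene","side","wrist"]:
    c=bot.read_camera(n); cv2.imwrite(f"pics/{n}0.png",c["color"])
    np.savez(f"{n}0.npz",**c)
    print(n,c["fx"],c["cx"],c["cy"],np.round(np.linalg.inv(c["world_to_cam"]),3).tolist())
o=bot.get_obs();print(o)
E
```

```text
scene 394.4412563154651 279.1332203554949 211.57813046529614 [[0.838, -0.397, 0.373, 0.128], [-0.545, -0.61, 0.575, -0.597], [-0.001, -0.686, -0.728, 0.925], [0.0, 0.0, 0.0, 1.0]]
side 389.7176264505335 276.8029856701161 205.298203158144 [[-0.899, -0.253, 0.357, 0.11], [-0.437, 0.529, -0.728, 0.925], [-0.005, -0.81, -0.586, 0.772], [0.0, 0.0, 0.0, 1.0]]
wrist 325.19226210127806 271.77647858779363 206.4178266872747 [[1.0, -0.001, -0.003, 0.624], [-0.001, -0.965, -0.262, 0.066], [-0.002, 0.262, -0.965, 0.372], [0.0, 0.0, 0.0, 1.0]]
{'time_s': 0.15, 'joint_positions': array([-1.26128518e-01,  2.21041622e-01,  1.52736161e+00,  2.38065202e-05,
        1.39472819e+00, -1.26084208e-01]), 'dq': array([ 0.00025099, -0.00219387, -0.00245442,  0.00026337, -0.0007076 ,
        0.0001384 ]), 'tau': array([ 5.24838761e-04, -4.97483325e+01, -3.89904678e+01, -1.73041117e-04,
        7.14129725e-03, -8.50862284e-05]), 'tcp_pos': array([6.24521312e-01, 4.69363064e-05, 2.30445600e-01]), 'tool_rot': array([-3.14006905e+00, -2.16745698e-04,  1.57074766e+00]), 'contact_force': array([-0.57474108,  1.05307538,  0.96984817]), 'torque': array([ 0.06673971, -0.01246096,  0.00343304]), 'finger_force': 0.0, 'finger_gap': 0.9954023606547399}
```

View pics/scene0.png

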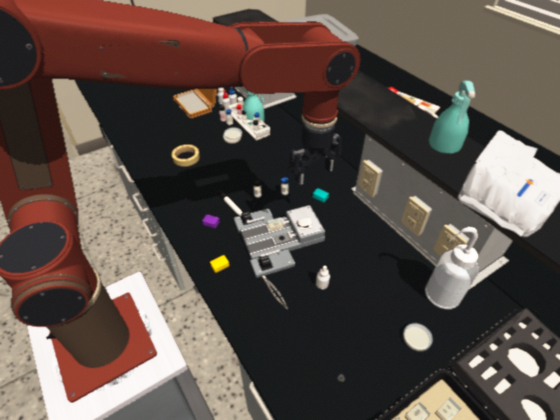

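View pics/wrist0.png

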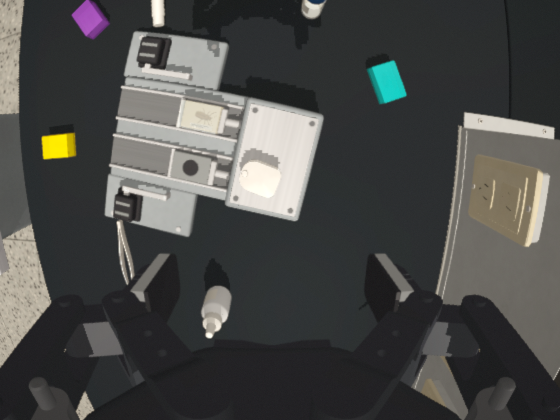

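The wrist view shows the dock with keys at (152,50) and (124,207), and the housing on the right at (275,160). Two blocks could be the specimen: the cream/clear one at (203,116) in the left bay, and the grey one with a black dot at (193,168) in the right bay. I'll enlarge both to confirm. The purple (90,18), turquoise (387,82) and yellow (58,146) blocks are look-alikes.

```bash
python3 - <<'E'
import cv2,numpy as np
w=cv2.imread("pics/wrist0.png")[20:245,90:340]; s=cv2.imread("pics/scene0.png")[190:290,220:340]
a=cv2.resize(w,None,fx=2.6,fy=2.6,interpolation=cv2.INTER_CUBIC);cv2.imwrite("pics/wcrop.png",a)
d=cv2.imread("pics/side0.png")
cv2.imwrite("pics/scrop.png",cv2.resize(s,None,fx=6,fy=6,interpolation=cv2.INTER_CUBIC))
E
```

```text
(no output)
```

View pics/wcrop.png

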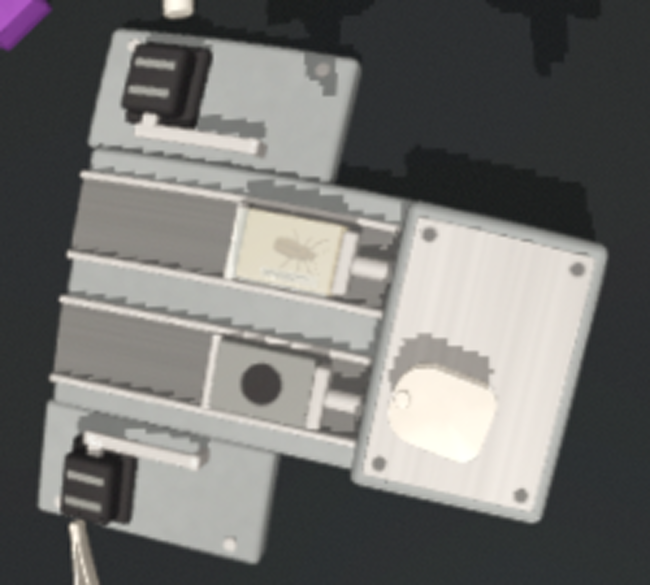

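View pics/scrop.png

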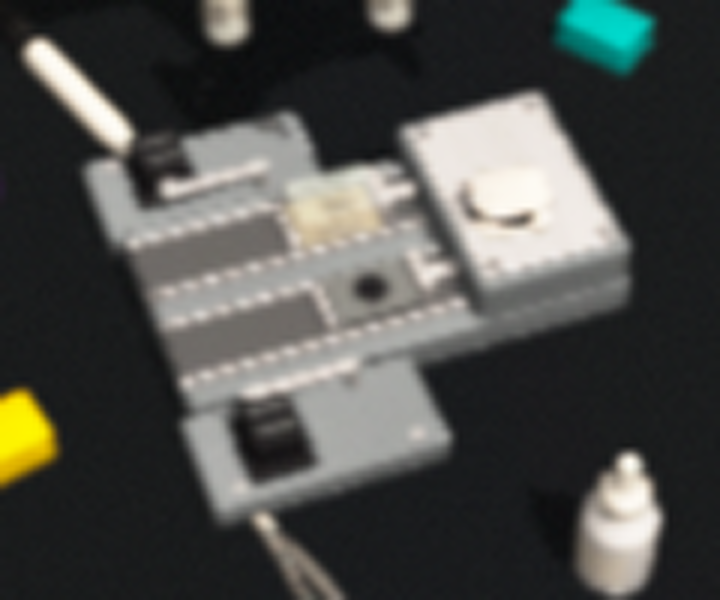

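The specimen is the left-bay block at wrist (203,116): cream/clear with an insect and taller in the scene view. The right-bay block is the low grey spacer with the dot. Next I'll fit the dock pose to the picked features.

```bash
cat > h.py <<'E'
import numpy as np
def proj(P,c,fish):
    P=np.atleast_2d(P); W=c["world_to_cam"]; q=P@W[:3,:3].T+W[:3,3]
    if fish:
        r=np.hypot(q[:,0],q[:,1]); k=np.arctan2(r,q[:,2])/np.maximum(r,1e-9); u=q[:,:2]*k[:,None]
    else: u=q[:,:2]/q[:,2:]
    return u*[c["fx"],c["fy"]]+[c["cx"],c["cy"]]
def unproj(px,c,fish,z):
    u=(np.array(px,float)-[c["cx"],c["cy"]])/[c["fx"],c["fy"]]
    if fish:
        t=np.hypot(*u); d=np.r_[u/t*np.sin(t),np.cos(t)]
    else: d=np.r_[u,1]
    M=np.linalg.inv(c["world_to_cam"]); d=M[:3,:3]@d; o=M[:3,3]
    return o+d*(z-o[2])/d[2]
def d2w(p,P):
    P=np.atleast_2d(np.array(P,float)); c,s=np.cos(p[2]),np.sin(p[2])
    return np.c_[p[0]+c*P[:,0]-s*P[:,1],p[1]+s*P[:,0]+c*P[:,1],P[:,2]]
E
python3 - <<'E'
from h import *
from scipy.optimize import least_squares
w=dict(np.load("wrist0.npz"));s=dict(np.load("scene0.npz"))
def pts(hw): return np.array([[0,.09,.039],[0,-.09,.039],[-.03,.046,.026],[-.03,.010,.026],[-.03,-.010,.026],[-.03,-.046,.026],
 [.117,hw,.048],[.197,hw,.048],[.197,-hw,.048],[.117,-hw,.048]])
wp=np.array([[155,80],[84,485],[83,175],[70,255],[63,300],[53,379],[410,210],[605,248],[540,520],[355,478]])/2.6+[90,20]
sp=np.array([[160,150],[270,425],[130,245],[160,292],[165,322],[185,383],[402,130],[540,95],[628,240],[480,290]])/6+[220,190]
def f(p,sep=False):
    P=d2w(p,pts(p[3])); a=proj(P,w,1)-wp; b=proj(P,s,0)-sp
    return np.r_[a,b].ravel()
r=least_squares(f,[.53,.16,-.17,.06],loss="soft_l1"); print(r.x.round(4)); print(r.fun.reshape(-1,2).round(1).tolist())
np.save("dock.npy",r.x)
for n,px,z in [("blackvial",(257,188),.05),("bluevial",(285,182),.06)]: 
    q=unproj(px,s,0,z); print(n,q.round(3))
print("mid key/catch", d2w(r.x,[[0,.059,.029],[0,.09,.039],[0,.028,.022]]).round(4).tolist())
E
```

```text
[ 0.4734  0.0599 -0.2268  0.054 ]
[[-0.8, -0.8], [0.7, 3.0], [-0.6, -0.2], [-1.1, 0.1], [-1.0, -0.1], [-1.0, -0.2], [-0.6, -0.5], [3.2, 3.4], [2.3, 0.5], [-1.4, 0.1], [0.4, -0.7], [0.9, -1.8], [0.3, -0.9], [-1.3, -0.0], [-0.1, -0.0], [0.2, -0.9], [-0.1, -0.9], [1.0, -1.4], [0.9, -0.8], [0.2, -2.0]]
blackvial [0.574 0.222 0.05 ]
bluevial [0.659 0.187 0.06 ]
mid key/catch [[0.4866, 0.1174, 0.029], [0.4936, 0.1476, 0.039], [0.4797, 0.0872, 0.022]]
```

```bash
python3 -m pendant '[[0,0,0,0.039,-0.046,0,-0.12],[0,0,0,0.039,-0.046,0,-0.12],[0,0,0,0.039,-0.046,0,-0.12],[0,0,-0.168,0,0,0,-0.12],[0,0,-0.168,0,0,0,-0.12],[0,0,-0.168,0,0,0,-0.12],[0,0,-0.168,0,0,0,-0.12],[0,0,-0.168,0,0,0,-0.12],[0,0,-0.168,0,0,0,-0.12],[0,0,-0.168,0,0,0,-0.12],[0,0,-0.168,0,0,0,-0.12],[0,0,0,0,0,0,-0.12]]'
python3 -m pendant '[[0,0,0,0,0,0.03,-0.12],[0,0,0,0,0,0.03,-0.12],[0,0,0,0,0,0.03,-0.12],[0,0,0,0,0,0.03,-0.12],[0,0,0,0,0,0.01,-0.12],[0,0,0,0,0,0,-0.12],[0,0,0,0,0,0,-0.12]]'
python3 - <<'E'
from station import bot
import cv2,numpy as np
c=bot.read_camera("wrist"); cv2.imwrite("pics/w1.png",c["color"]); np.savez("wrist1.npz",**c)
c=bot.read_camera("scene"); cv2.imwrite("pics/s1.png",cv2.resize(c["color"][150:290,200:340],None,fx=4,fy=4,interpolation=cv2.INTER_CUBIC)); np.savez("scene1.npz",**c)
o=bot.get_obs();print({k:np.round(o[k],4).tolist() for k in ["time_s","tcp_pos","tool_rot","contact_force","finger_gap"]})
E
```

```text
time_s: 1.65
tcp_pos: [0.4868, 0.117, 0.231]
tool_rot: [-3.141, -0.0, 2.913]
contact_force: [0.0, -0.3, 0.3]
finger_gap: 0.56
finger_force: 0.0
time_s: 2.52
tcp_pos: [0.4881, 0.1171, 0.1027]
tool_rot: [3.141, 0.002, 2.914]
contact_force: [-0.3, 0.3, 0.5]
finger_gap: 0.562
finger_force: 0.0
{'time_s': 2.625, 'tcp_pos': [0.488, 0.1171, 0.1027], 'tool_rot': [3.1408, 0.0023, 2.9144], 'contact_force': [-0.2517, 0.666, -0.0355], 'finger_gap': 0.561}
```

View pics/w1.png

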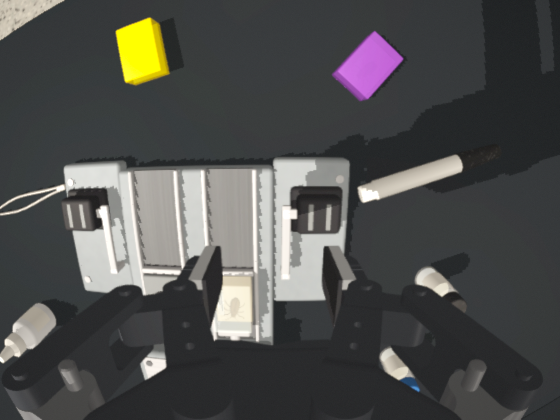

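View pics/s1.png

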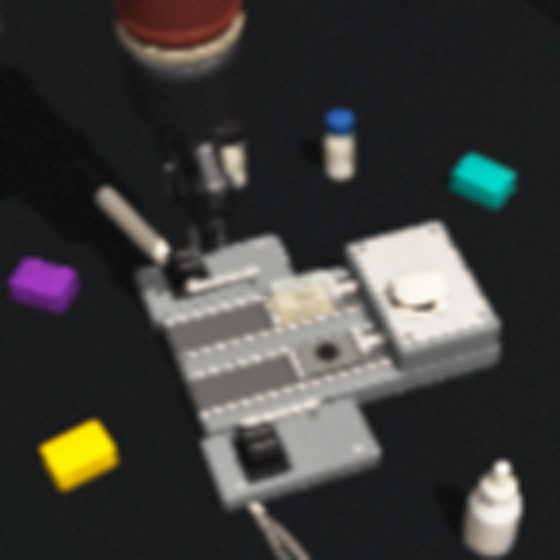

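The wrist view shows the fingertips at about (215,248) and (332,248), still behind the key at (320,210) in image perspective. The scene view shows everything undisturbed, with the block still at (300,300). I'll check the dock fit and the finger points by projection.

```bash
python3 - <<'E'
from h import *
from scipy.optimize import least_squares
from scipy.spatial.transform import Rotation as R
w=dict(np.load("wrist1.npz")); p=np.load("dock.npy")
print("dock proj", proj(d2w(p,[[0,.09,.039],[-.03,.046,.026],[-.03,.010,.026],[.046,.028,.028],[0,-.09,.039],[-.03,.115,.012]]),w,1).round(0).tolist())
T=np.array([.488,.1171,.1027]); M=R.from_euler("xyz",[3.1408,.0023,2.9144]).as_matrix()
for z in (0,-.005,-.01): print(z,proj(T+np.array([[x,y,z] for y in (-.024,.024) for x in (-.011,.011)])@M.T,w,1).round(0).tolist())
D=np.array([np.cos(p[2]),np.sin(p[2])]); d=T[:2]-p[:2]; print("tcp in dock",d@D, d@[-D[1],D[0]])
print("tool y angle vs dock y deg",np.degrees(np.arctan2(M[1,1],M[0,1])-p[2])-90)
E
python3 - <<'E'
import cv2
c=cv2.imread("pics/w1.png")[150:350,50:380]; cv2.imwrite("pics/w1c.png",cv2.resize(c,None,fx=2.4,fy=2.4,interpolation=cv2.INTER_CUBIC))
E
```

```text
dock proj [[319.0, 220.0], [253.0, 172.0], [201.0, 172.0], [231.0, 274.0], [75.0, 219.0], [348.0, 169.0]]
0 [[224.0, 282.0], [221.0, 241.0], [321.0, 282.0], [323.0, 241.0]]
-0.005 [[222.0, 287.0], [220.0, 245.0], [322.0, 287.0], [325.0, 245.0]]
-0.01 [[221.0, 293.0], [218.0, 249.0], [324.0, 292.0], [327.0, 249.0]]
tcp in dock 0.001383297567283444 0.05902319254582693
tool y angle vs dock y deg -0.022950287986546414
```

View pics/w1c.png

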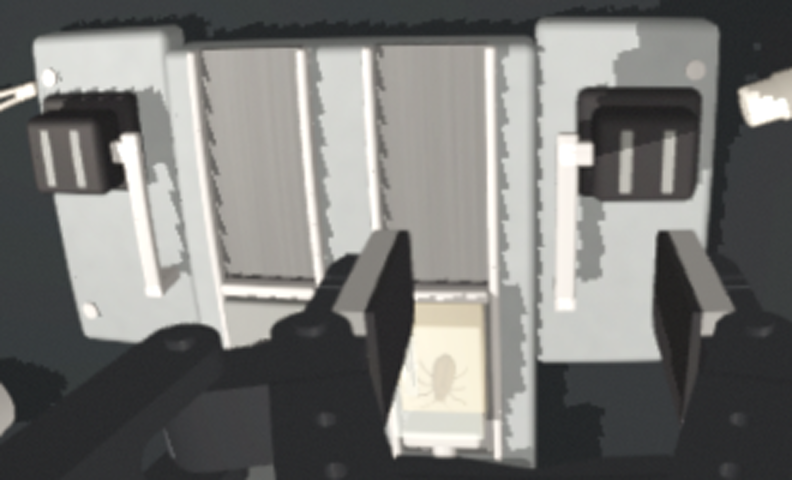

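Rails and gate match the fit to 2 px, while the keys sit about 3–4 mm further toward the open end. So I'll shift tool +x by 3 mm and widen the fingers slightly. The tips lie about 7 mm above the TCP height, so I'll go down to just above the key.

```bash
python3 -m pendant '[[0,0,0,0.003,0,0,-0.25],[0,0,0,0,0,0.02,-0.25],[0,0,0,0,0,0.02,-0.25],[0,0,0,0,0,0.014,-0.25],[0,0,0,0,0,0.006,-0.25],[0,0,0,0,0,0,-0.25],[0,0,0,0,0,0,-0.25],[0,0,0,0,0,0,-0.25]]'
python3 - <<'E'
from station import bot
import cv2,numpy as np
a=bot.read_camera("wrist"); b=bot.read_camera("side"); np.savez("wrist2.npz",**a)
p=cv2.resize(a["color"][150:350,50:380],None,fx=2.4,fy=2.4,interpolation=cv2.INTER_CUBIC)
cv2.imwrite("pics/w2.png",p); cv2.imwrite("pics/side2.png",b["color"])
E
```

```text
time_s: 3.62
tcp_pos: [0.4846, 0.1177, 0.042]
tool_rot: [3.141, 0.001, 2.915]
contact_force: [0.7, 0.5, -0.8]
finger_gap: 0.623
finger_force: 0.0
```

View pics/w2.png

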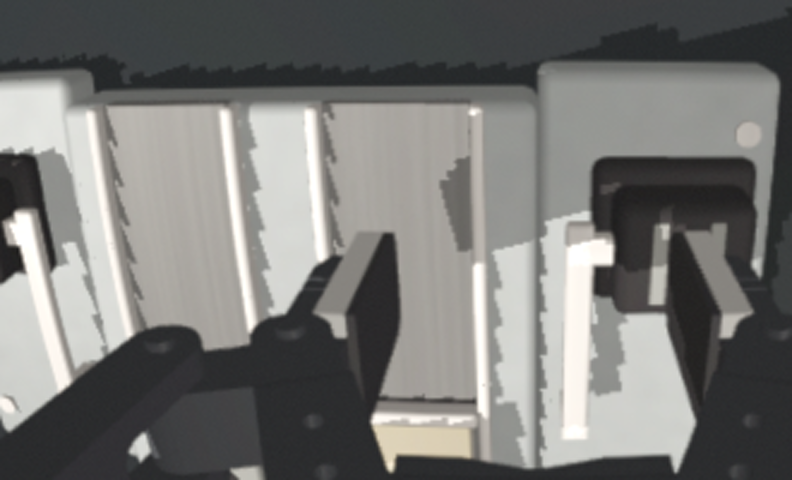

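```bash
python3 - <<'E'
from h import *
from scipy.spatial.transform import Rotation as R
w=dict(np.load("wrist2.npz")); p=np.load("dock.npy"); D=np.array([np.cos(p[2]),np.sin(p[2])])
T=np.array([.4846,.1177,.042]); M=R.from_euler("xyz",[3.141,.001,2.915]).as_matrix()
def td(P): 
    d=P[:2]-p[:2]; return np.round([d@D*1e3,d@[-D[1],D[0]]*1e3],1)
F=lambda u,v:(u/2.4+50,v/2.4+150)
print("tcp dock",td(T))
for n,u,v,z in [("key c",684,249,.039),("key front",684,187,.039),("key rear",684,312,.039),("railL end",476,105,.026),("railR end",310,105,.026),("gate",430,405,.028)]:
    print(n,td(unproj(F(u,v),w,1,z)))
for n,u,v in [("key tip in",670,232),("key tip out",712,232),("sl tip in",396,232),("sl tip out",366,232)]:
    for z in (.047,.050): print(n,z,td(unproj(F(u,v),w,1,z)))
E
```

```text
tcp dock [-2.1 58.8]
key c [-5.2 89.6]
key front [-18.6  88.7]
key rear [ 9.4 90.6]
railL end [-32.3  47. ]
railR end [-32.5  11.4]
gate [40.7 34. ]
key tip in 0.047 [-12.3  84.9]
key tip in 0.05 [-13.6  84.3]
key tip out 0.047 [-12.2  93.1]
key tip out 0.05 [-13.4  92.4]
sl tip in 0.047 [-12.4  32.7]
sl tip in 0.05 [-13.6  33.3]
sl tip out 0.047 [-12.3  26.8]
sl tip out 0.05 [-13.5  27.5]
```

The fingers are lined up: the key tip is at y 85–93 and the slideway tip at y 27–33, both over x -13..+9. I'll lower gently to make contact.

```bash
python3 -m pendant '[[0,0,0,0,0,0.003,-0.25],[0,0,0,0,0,0.003,-0.25],[0,0,0,0,0,0,-0.25],[0,0,0,0,0,0,-0.25]]'; python3 -m pendant '[[0,0,0,0,0,0.003,-0.25],[0,0,0,0,0,0,-0.25],[0,0,0,0,0,0,-0.25]]';  python3 -m pendant '[[0,0,0,0,0,0.003,-0.25],[0,0,0,0,0,0,-0.25],[0,0,0,0,0,0,-0.25]]'
```

```text
time_s: 4.22
tcp_pos: [0.4841, 0.1177, 0.0354]
tool_rot: [-3.142, -0.0, 2.915]
contact_force: [-1.3, -0.4, 2.5]
finger_gap: 0.624
finger_force: 0.9
time_s: 4.6
tcp_pos: [0.4842, 0.1177, 0.0324]
tool_rot: [3.142, 0.0, 2.915]
contact_force: [-1.0, -0.6, 3.8]
finger_gap: 0.626
finger_force: 1.5
time_s: 4.97
tcp_pos: [0.4842, 0.1177, 0.0294]
tool_rot: [3.141, 0.0, 2.915]
contact_force: [-1.6, 0.1, 4.1]
finger_gap: 0.626
finger_force: 2.6
```

The key is in contact and about 5–6 mm down, with force rising to 4 N. I'll press through the release point.

```bash
python3 -m pendant '[[0,0,0,0,0,0.0025,-0.25],[0,0,0,0,0,0,-0.25],[0,0,0,0,0,0,-0.25],[0,0,0,0,0,0,-0.25]]'
python3 - <<'E'
from station import bot
import cv2,numpy as np
a=bot.read_camera("wrist"); b=bot.read_camera("scene"); np.savez("wrist3.npz",**a)
f=lambda i:cv2.resize(i,None,fx=2.4,fy=2.4,interpolation=cv2.INTER_CUBIC)
cv2.imwrite("pics/w3.png",f(a["color"][150:350,50:380]))
E
```

```text
time_s: 5.48
tcp_pos: [0.4842, 0.1177, 0.0269]
tool_rot: [3.141, 0.0, 2.915]
contact_force: [-0.8, -0.3, 5.1]
finger_gap: 0.627
finger_force: 3.2
```

View pics/w3.png

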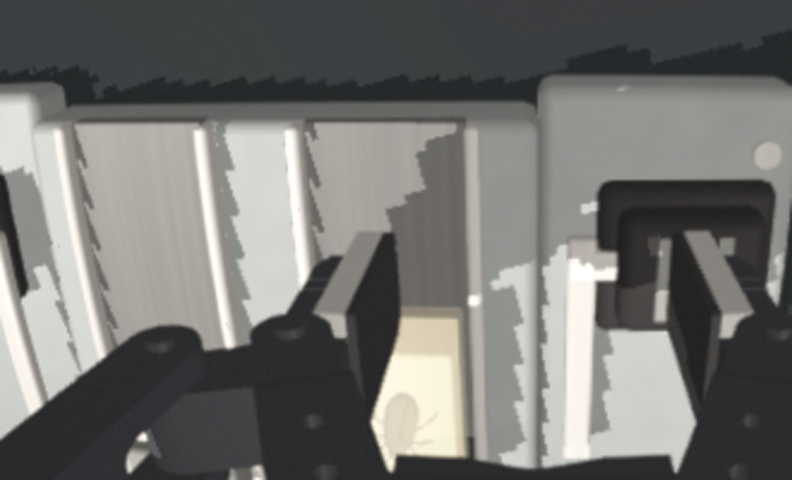

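The block is out: its front edge is now at crop row 305 behind the slideway finger, where it was behind the gate before. I'll press 1.5 mm more for margin and check the position and that it is still.

```bash
python3 -m pendant '[[0,0,0,0,0,0.0015,-0.25],[0,0,0,0,0,0,-0.25],[0,0,0,0,0,0,-0.25],[0,0,0,0,0,0,-0.25],[0,0,0,0,0,0,-0.25]]'
python3 - <<'E'
from h import *
from station import bot
import cv2
p=np.load("dock.npy"); D=np.array([np.cos(p[2]),np.sin(p[2])])
w=dict(np.load("wrist3.npz"))
def td(P): 
    d=P[:2]-p[:2]; return np.round([d@D*1e3,d@[-D[1],D[0]]*1e3],1)
for n,u,v,z in [("front top",430,308,.042),("railL end",472,122,.026),("key front",690,207,.032)]: print(n,td(unproj((u/2.4+50,v/2.4+150),w,1,z)))
c=bot.read_camera("wrist")["color"]
d=cv2.absdiff(c,w["color"]);print(d[270:330,210:250].mean())
f=lambda i:cv2.resize(i,(396,340),interpolation=cv2.INTER_CUBIC)
b=bot.read_camera("side")["color"]; s=bot.read_camera("scene")["color"]
cv2.imwrite("pics/f4.png",np.hstack([f(c[150:350,50:283]),f(s[190:280,220:325])]))
E
```

```text
time_s: 6.2
tcp_pos: [0.4842, 0.1177, 0.0254]
tool_rot: [3.141, 0.0, 2.915]
contact_force: [-1.0, 0.1, 5.6]
finger_gap: 0.625
finger_force: 3.4
front top [-1.9 39.8]
railL end [-32.9  47.2]
key front [-17.8  88.3]
4.424861111111111
```

View pics/f4.png

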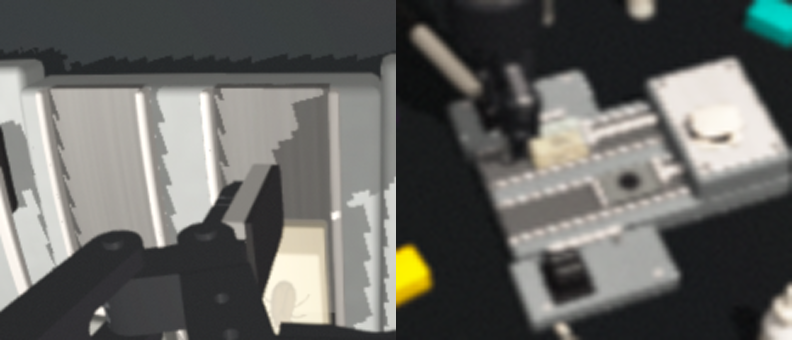

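The block rests flat on the slideway against the finger: its front face is at about 8 mm, matching the pad's rear edge, with a steady 1 N push in -x. The key force is 5.6 N, which puts the key about 8–9 mm down. The spacer and the other items are in place, so I'm handing in.

```bash
python3 -c "
from station import bot
print(bot.close_job())"
```

```text
the job is handed in; nothing more can be done
None
```

I handed the job in with the left key held about 8–9 mm down and the specimen block stopped against the finger on the left slideway; the spacer and the bench items I could see looked unmoved, and the hand-in returned no verdict.

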